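# Set the infeed guide to the jar

## Task

Set the lane to the green-lidded jar: turn the knob anticlockwise until the lane is clearly wider than the jar, then stand the jar upright at the green mark. Let go of it, and turn the knob clockwise until the sprung pad presses it against the fixed rail with a light push of about 7 N, never squeezing it hard. Finish on a clockwise turn so that the drive's play is taken up (if you go too far, back well off and come up again); leave the other things alone.

Things in the scene. Friction and masses are not known exactly. Their poses are not given: they have to be found in the camera images.
- lane_mid (a point): packing lane: fixed steel plate, 200 mm along the lane (x axis) by 255 mm across, 6 mm thick. This point: lane floor's top face (6 mm above the table), half-way along, at the fixed aluminium rail's inner face. y points across, from the rail to the pad, guide and knob; z up. Rail, pad and guide end 38 mm above the table or lower. The jar touches the rail with its centre at y = 28 mm.
- green_mark (a point): middle of the green line across the lane floor, on the floor, 31 mm from the rail: the jar stands within 30 mm of this line along the lane. The sprung white pad, 150 mm long, faces the rail; their gap is 41 to 47 mm at the start, at most 79 mm. Pad and blue guide move along y. The springs yield from 2.4 N, then 1.2 N per mm (7 N at 3.8 mm); at 8 mm (12 N) the pad bottoms and is rigid.
- knob_grip (a point): black round knob, 44 mm in diameter, gripping part 26 mm high, upright axis; this point is on the axis half-way up that part, 77 mm above the table, 175 mm from lane_mid along y. Turns with the knob (x: white pointer line). Clockwise from above closes the lane, anticlockwise opens it, 16 mm per radian once the play is taken up. Turning out 1.9 rad from the start always leaves a gap of 63 mm or more.
- drive_top (a point): top of the fixed grey angle drive (62 x 66 mm, 55 mm high) under the knob, on its axis; axes as lane_mid. Play between knob and drive shaft: 0.44 rad in all, anywhere at the start; within it the knob turns almost freely, beyond it against a steady friction of 0.24 Nm, which holds the guide where it is left. The drive winds up (2.5 Nm/rad), so the torque stays on a held knob. Each newton of pad push adds 0.016 Nm.
- master_jar_mid (a point): the master jar: brown-red round jar with a GREEN lid, 56 mm in diameter (lid 54 mm, the top 20 mm), 80 mm high, 0.15 to 0.31 kg, standing on the table on one side of the lane or the other; this point is at its centre, half-way up, z up. When the pad pushes it, it slides to the rail.
- other_jar: bystander: the same jar with a WHITE lid; origin at the centre of its underside. Leave it.
- tub: bystander: low round tub with a white lid, 84 mm in diameter, 49 mm high; origin at the centre of its underside. Leave it.
- marker: bystander: red and white marker pen lying on the table, 120 mm long, 13 mm thick; origin under its middle, x along it. Leave it.
Mind the look-alikes: they are no part of the job. What is shaped like the part that bears master_jar_mid but black or yellow is not meant.

How it is judged:
On the way, in this order (a step that is already met when the one before it is completed fails the run):
1. the guide is backed off: the lane is at least 60 mm wide, with the jar not yet in it (value of joint shaft below -1 rad and horizontal distance between master_jar_mid and lane_mid above 0.09 m), for 0.2 s.
2. the master jar stands upright on the lane floor, within 30 mm of the green mark along the lane, and released (x of master_jar_mid in the frame of lane_mid between -0.03 and 0.03 m and angle between master_jar_mid's own z axis and vertical below 0.05 rad and z of master_jar_mid in the frame of lane_mid between 0.037 and 0.044 m and y of master_jar_mid in the frame of lane_mid between 0.024 and 0.056 m and contact force between the fingers and master_jar below 0.1 N and contact force between pad_c0 and master_jar below 2 N), for 0.2 s.
At the end, for the whole second after the job is handed in: The master jar stands upright and still on the lane floor, within 30 mm of the green mark and against the fixed rail (within 3 mm); the pad presses it with 3.5 to 10.5 N; the play is taken up on the clockwise (closing) side: the knob is at most 0.12 rad from driving the shaft that way (x of master_jar_mid in the frame of lane_mid between -0.03 and 0.03 m and angle between master_jar_mid's own z axis and vertical below 0.05 rad and z of master_jar_mid in the frame of lane_mid between 0.037 and 0.044 m and y of master_jar_mid in the frame of lane_mid between 0.025 and 0.031 m and contact force between pad_c0 and master_jar between 3.5 and 10.5 N and value of joint knob above 0.1 rad and linear speed of master_jar below 0.01 m/s); the robot touches nothing.
It fails at once if the pad squeezes the master jar with more than 16 N (contact force between pad_c0 and master_jar above 16 N).
It fails at once if the master jar is tipped by more than 35 degrees (angle between master_jar_mid's own z axis and vertical above 0.6 rad).
It fails at once if a bystander (white-lidded jar, tub, marker) is moved by more than 15 mm (distance of any of other_jar, tub, marker from where it was at the start of the episode above 0.015 m).
It also fails if it takes over 72 s, if anything falls off the work surface, if the arm or the gripper's body presses on something with over 40 N, if the wrist force passes 120 N, or if a joint passes its speed limit or range.

## Robot

A 6-joint arm with a two-finger parallel gripper is mounted at the origin on the work surface. World frame = base frame: x ahead of the robot, y to its left, z up, the work surface at z = 0. Lengths are in m, angles in rad, forces in N, time in s.
With the tool pointing down it reaches from about 0.35 to 0.85 m from the base axis. Payload 8.1 kg.
Tool frame: the origin (TCP) lies at the very end of the fingers, on their centre line; the grasp point (between the pads) lies 19 mm behind it; z points along the fingers, y is the line along which they close (so a half turn about z gives the same grasp; the last joint's range is limited). The gripper opens to 93 mm and grips with 3 to 60 N. Pads are 15 mm wide; open, the fingers measure 128 mm over their backs; the gripper's body (75 mm by 188 mm) begins 65 mm behind the grasp point.
Start: joints at [1.117, 0.13, 1.488, -0, 1.523, -0.085], TCP at [0.216, 0.56, 0.219] pointing down, gripper open.
Joint ranges: [-2.96, 2.96], [-0.89, 2.26], [0.02, 2.5], [-1.34, 4.48], [0, 2.73], [-2.66, 2.66]. Speed limits (rad/s): [2.39, 2.39, 2.79, 3.14, 3.14, 3.14].

## Interface

Orientations are given as a rotation vector (axis times angle).
In Python, from plant import read_state, eyes, workorder gives the robot as it stands. The module is installed in compiled form; this text tells all that it offers.
- The arm moves only by the tool play_rows, never from a script. Its argument "targets" is one flat list of numbers, 4 for each row, row after row: the shift along the tool's x, y, z in cm, then the turn about the tool's z in degrees. In form: [dx, dy, dz, roll, dx, dy, dz, roll, ...]. A call has 1 to 8 rows; each row is the pose to reach, as a shift and turn from the pose commanded when the call began, along the tool's axes at that moment; what a row does not reach only later rows make up. A row lasts 1/12 s, in which the tool goes at most 41.7 mm and 7.16 degrees, less where a joint would pass 70% of its speed; a pose out of reach is approached as far as the arm can. A call with a gripper value outside its range is refused whole. "grip" is the finger opening in cm, from 0 to 9.3, set as the call begins (left out, the last holds). The fingers move at their own pace and stop on an object; "grip_force" is the grip in N (left out, the last holds). Time passes only in rows, so rows that repeat a pose let the fingers close. It gives the time, the measured TCP pose, the force, the opening and the grip force at its end, in the units of the state.
- read_state(): the state, without advancing time (a new reading comes with each control period).
- eyes.read_camera(name): name is "scene" or "top" or "wrist"; returns a dict with "image" (420x560x3 uint8, red, green, blue), "vfov" (degrees; the focal length in pixels is half the picture's height over the tangent of half this angle, whatever the lens; pixels are square), "cx", "cy" (the principal point, pixels), "k1" (the pictures are not rectified: a ray, as slopes to the right and down, at radius r is drawn at 1 + k1 r^2 times it, then the intrinsics apply), "cam_to_world" (4x4, takes a point from camera to world coordinates); the wrist camera has in their place "T_tool_cam" (4x4, takes a point from camera to tool coordinates, whose origin is the TCP and whose axes are the flange's). Camera axes: x right, y up, looking along -z (the intrinsics and any distortion apply to the point x, -y, -z); pixel columns grow to the right and rows downward; lengths in m; the calibration is good to about 2 mm. A picture is of the moment at which its call begins: read the wrist's pose just before it. There is no depth.
- workorder.close_job(): hands the job in; it is judged then, once.
The state is a dict: "t": time; "q": joint angles; "dq": joint speeds; "joint_torque": joint torques, N m; "tool_pos": TCP position; "orientation": TCP orientation; "force": force on the tool from outside, world axes, zero at the start; "wrist_torque": the same for the moment, N m; "opening": finger opening in m; "gripper_force": force on a finger pad.
Only numpy, scipy, OpenCV 4.12 (cv2) and the standard library are available. Lean on these libraries where they do the work, as an engineer would, in place of code of your own. Each camera call takes 0.05 s, during which the arm holds its last target. There are 200 camera calls.

## Working session

There is one attempt and no reset: what is moved stays moved. The work goes in short steps, Python scripts to look and compute and a tool call to move; the robot and the scene stay as the last step left them, time stands still between calls to the robot, and variables do not carry over. Pictures are saved under pics/ and viewed, at most 10 in all, crops included, and the job is handed in when it is done.

Besides the shell and the picture viewer there is one more tool, called after "Call:" in YAML: its name, and indented under it one key for each argument. play_rows: Moves the arm, as the interface text tells. Its arguments: {"type":"object","properties":{"targets":{"type":"array"},"grip":{"type":"number"},"grip_force":{"type":"number"}},"required":["targets"]}

```bash
mkdir -p pics
cat > h.py <<'E'
import numpy as np, cv2
from scipy.spatial.transform import Rotation as R
from plant import read_state, eyes, workorder
def cam(name):
    s=read_state(); c=eyes.read_camera(name)
    if name=="wrist":
        T=np.eye(4);T[:3,:3]=R.from_rotvec(s["orientation"]).as_matrix();T[:3,3]=s["tool_pos"]
        c["T"]=T@np.array(c["T_tool_cam"])
    else: c["T"]=np.array(c["cam_to_world"])
    return c
def K(c):
    f=c["image"].shape[0]/2/np.tan(np.radians(c["vfov"])/2)
    return np.array([[f,0,c["cx"]],[0,f,c["cy"]],[0,0,1]])
def ray(c,u,v):
    p=cv2.undistortPoints(np.array([[[u,v]]],float),K(c),np.array([c["k1"],0,0,0.]))[0,0]
    return c["T"][:3,3],c["T"][:3,:3]@np.array([p[0],-p[1],-1])
def onz(c,u,v,z):
    o,d=ray(c,u,v); return o+d*(z-o[2])/d[2]
def proj(c,P):
    p=np.linalg.inv(c["T"])@np.append(P,1); r=np.array([p[0],-p[1],-p[2]])
    return cv2.projectPoints(r.reshape(1,1,3),np.zeros(3),np.zeros(3),K(c),np.array([c["k1"],0,0,0.]))[0].ravel()
def save(c,n): cv2.imwrite(f"pics/{n}.png",c["image"][:,:,::-1])
E
python3 - <<'E'
from h import *
import pickle
cs={n:cam(n) for n in("scene","top")}
pickle.dump(cs,open("c0.pkl","wb"))
im=np.vstack([cs["top"]["image"],cs["scene"]["image"]])
save(cs["top"],"top0");save(cs["scene"],"scene0")
for n in cs: print(n,cs[n]["T"].round(3),cs[n]["vfov"],cs[n]["k1"])
print(read_state())
E
```

```text
scene [[-0.244 -0.685  0.686  1.353]
 [ 0.97  -0.159  0.186  0.252]
 [-0.019  0.711  0.703  0.868]
 [ 0.     0.     0.     1.   ]] 47.91450960780647 -0.09761051023490036
top [[-0.004  0.988 -0.157  0.366]
 [-1.    -0.003  0.007  0.039]
 [ 0.006  0.157  0.988  1.499]
 [ 0.     0.     0.     1.   ]] 42.03352383726272 -0.12507490499487997
{'t': 0.1, 'q': array([ 1.11661536e+00,  1.31064056e-01,  1.48919056e+00, -2.16101311e-05,
        1.52299198e+00, -8.53703020e-02]), 'dq': array([-5.85932614e-05, -6.55402335e-04, -3.15926827e-03, -1.72491172e-03,
       -2.06631062e-04,  1.35455672e-03]), 'joint_torque': array([ 7.93989311e-04, -5.61337960e+01, -4.93096590e+01,  7.70473899e-02,
        2.90251721e-02, -5.85551925e-05]), 'tool_pos': array([0.2160453 , 0.55919723, 0.21769415]), 'orientation': array([-5.75969827e-01, -3.08791485e+00,  2.51274623e-03]), 'force': array([-0.53079852,  0.09773905,  0.18170868]), 'wrist_torque': array([-0.04882668, -0.01941824,  0.0395579 ]), 'gripper_force': 0.0, 'opening': 0.09298295676145946}
```

View pics/top0.png

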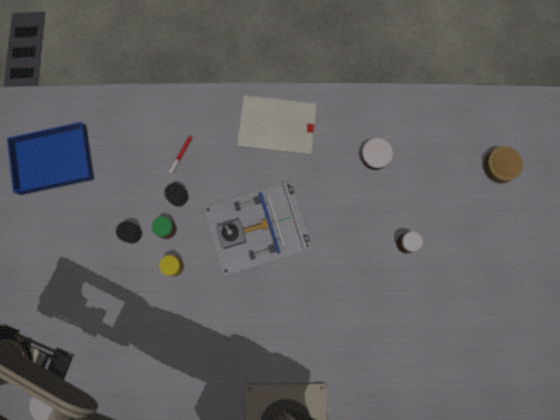

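View pics/scene0.png

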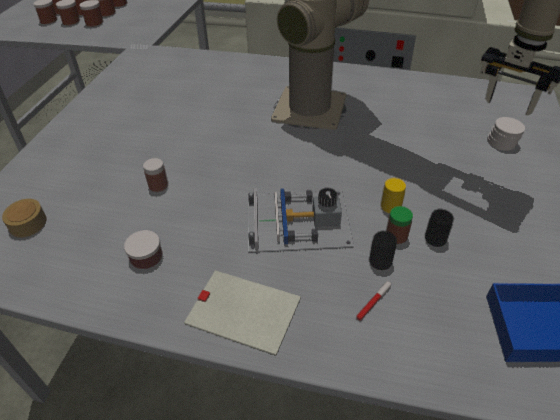

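The green lid is at top (163,227) and scene (400,222). The look-alikes by top pixel are two black ones (177,194) and (129,231), a yellow one (170,265) and a white-lidded jar (411,241). Only the green-lidded brown-red one fits. I'll measure it and confirm in a crop.

```bash
cat > m.py <<'E'
from h import *
import pickle
cs=pickle.load(open("c0.pkl","rb")); t,s=cs["top"],cs["scene"]
def blobs(c,lo,hi,amin=20):
    hsv=cv2.cvtColor(c["image"],cv2.COLOR_RGB2HSV); m=cv2.inRange(hsv,lo,hi)
    n,_,st,ce=cv2.connectedComponentsWithStats(m)
    return [(ce[i].round(1),st[i,:5]) for i in range(1,n) if st[i,4]>=amin]
for name,lo,hi,z in(("green",(45,100,50),(80,255,255),.08),("yellow",(22,150,80),(35,255,255),.08),("black",(0,0,0),(180,255,45),.08),("blue",(105,150,60),(125,255,255),.035)):
    for ce,st in blobs(t,lo,hi):
        if 100<ce[0]<330 and 170<ce[1]<290: print(name,ce,st,onz(t,*ce,z).round(4))
print("scene green",[(c,st,onz(s,*c,.07).round(3)) for c,st in blobs(s,(45,100,50),(80,255,255))])
# plate corners
for p in((207,207),(224,275),(289,182),(311,246),(246,226)): print(p,onz(t,*p,.006).round(3))
im=np.hstack([cv2.resize(t["image"][170:290,100:330],None,fx=3.4,fy=3.4,interpolation=2)])
im2=cv2.resize(s["image"][160:280,230:460],None,fx=3.4,fy=3.4,interpolation=2)
cv2.imwrite("pics/crop0.png",cv2.resize(np.vstack([im,im2]),None,fx=.73,fy=.73)[:,:,::-1])
E
python3 m.py
```

```text
green [161.8 226.1] [152 216  20  21 304] [0.5216 0.3243 0.08  ]
yellow [169.7 265.1] [160 256  20  19 322] [0.4198 0.3011 0.08  ]
black [176.2 194.2] [166 183  22  23 351] [0.6062 0.2882 0.08  ]
black [128.6 231.6] [117 221  24  21 376] [0.5071 0.412  0.08  ]
black [233.1 229.5] [228 225   9  13  50] [0.5124 0.137  0.08  ]
black [225.6 234.3] [222 228  11  12  43] [0.4999 0.1565 0.08  ]
scene green [(array([341.9,  39. ]), array([340,  36,   5,   6,  23], dtype=int32), array([-0.408,  0.048,  0.07 ])), (array([400.7, 215.8]), array([390, 206,  23,  21, 363], dtype=int32), array([0.521, 0.328, 0.07 ]))]
(207, 207) [0.583 0.215 0.006]
(224, 275) [0.396 0.166 0.006]
(289, 182) [ 0.652 -0.012  0.006]
(311, 246) [ 0.474 -0.071  0.006]
(246, 226) [0.53  0.107 0.006]
```

View pics/crop0.png

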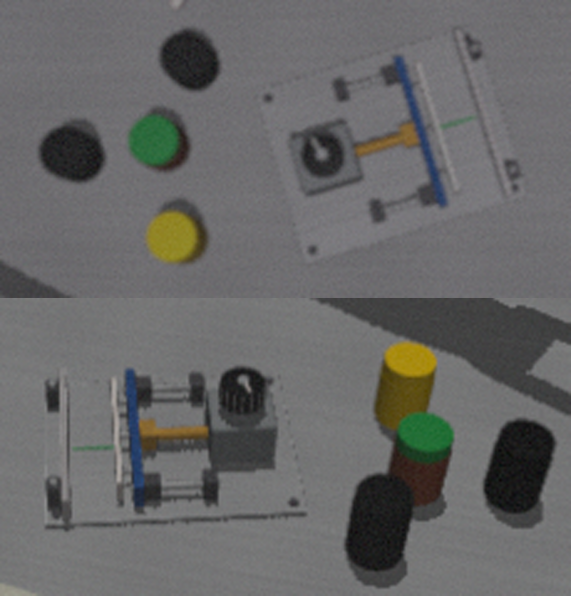

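The crop confirms it: green lid on a brown-red body, with its black and yellow neighbours all separate. Next I move above the lane for a close look.

Add to h.py:
```python
def go(x,y,z,ydir=None):
    s=read_state(); M=R.from_rotvec(s["orientation"]).as_matrix()
    d=M.T@(np.array([x,y,z])-s["tool_pos"])*100
    yd=np.degrees(np.arctan2(M[1,1],M[0,1])); q=np.degrees(s["q"])
    print("t %.2f"%s["t"],"pos",s["tool_pos"].round(4),"ydir %.1f q1 %.1f q6 %.1f tilt %.4f"%(yd,q[0],q[5],M[2,2]))
    print("shift cm",d.round(2),"roll",None if ydir is None else round((yd-ydir+180)%360-180,1))
```

```text
(no output)
```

Call:
play_rows:
  targets: [-46, -32, -8, 0, -46, -32, -8, 0, -46, -32, -8, 0, -46, -32, -8, 0, -46, -32, -8, 0, -46, -32, -8, 0, -46, -32, -8, 0, -46, -32, -8, 0]

```text
t: 0.77
tool_pos: [0.4015, 0.2844, 0.2658]
orientation: [-0.576, -3.088, 0.0]
force: [1.1, 0.2, 0.5]
opening: 0.0931
gripper_force: 0.0
```

```bash
python3 -c "
from h import *
go(.5,.10,.33,-44)"
```

```text
t 0.77 pos [0.4015 0.2844 0.2658] ydir 68.9 q1 29.3 q6 -39.5 tilt -1.0000
shift cm [-15.83 -13.65  -6.42] roll 112.9
```

Call:
play_rows:
  targets: [-16, -13.6, -6.5, 56, -16, -13.6, -6.5, 56, -16, -13.6, -6.5, 56, -16, -13.6, -6.5, 56, -16, -13.6, -6.5, 56, -16, -13.6, -6.5, 56, -16, -13.6, -6.5, 56, -16, -13.6, -6.5, 56]

```text
t: 1.43
tool_pos: [0.5017, 0.1003, 0.3307]
orientation: [-1.97, -2.447, 0.0]
force: [0.2, 0.2, -0.4]
opening: 0.0931
gripper_force: 0.0
```

Call:
play_rows:
  targets: [0, 0, 0, 57, 0, 0, 0, 57, 0, 0, 0, 57, 0, 0, 0, 57, 0, 0, 0, 57, 0, 0, 0, 57, 0, 0, 0, 57, 0, 0, 0, 57]

```text
t: 2.1
tool_pos: [0.501, 0.1017, 0.3303]
orientation: [-2.897, -1.215, 0.001]
force: [0.9, 0.1, -0.2]
opening: 0.093
gripper_force: 0.0
```

Call:
play_rows:
  targets: [0, 0, 0, 0, 0, 0, 0, 0]

```text
t: 2.27
tool_pos: [0.5011, 0.1017, 0.3304]
orientation: [-2.891, -1.23, 0.001]
force: [0.8, 0.2, -0.3]
opening: 0.0937
gripper_force: 0.0
```

```bash
python3 -c "
from h import *
import pickle
go(.5,.145,.2)
w=cam('wrist');pickle.dump(w,open('w1.pkl','wb'));save(w,'w1')
print(proj(w,[.505,.145,.09]),proj(w,[.53,.0,.006]))
"
```

```text
t 2.27 pos [0.5011 0.1017 0.3304] ydir -43.9 q1 5.7 q6 49.6 tilt -1.0000
shift cm [ 3.05 -3.08 13.04] roll None
[254.59360709 155.15673953] [330.44006356 202.08607504]
```

View pics/w1.png

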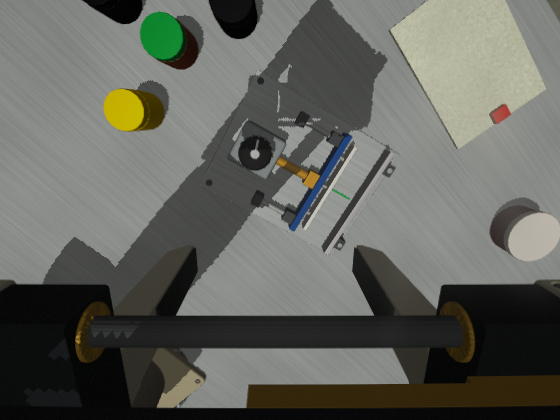

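The wrist view shows the knob top at (255,153), the green line around (341,194), the rail running from (390,150) to (325,248), and the green lid at (163,37).

```bash
cat > m2.py <<'E'
from h import *
import pickle
w=pickle.load(open('w1.pkl','rb'));t=pickle.load(open('c0.pkl','rb'))['top']
hsv=cv2.cvtColor(w["image"],cv2.COLOR_RGB2HSV)
m=cv2.inRange(hsv,(45,80,40),(85,255,255)); ys,xs=np.nonzero(m[170:220,310:370]);xs+=310;ys+=170
print(len(xs),xs.min(),xs.max(),ys.min(),ys.max())
g=onz(w,xs.mean(),ys.mean(),.006); print("green",g.round(4))
i,j=xs.argmin(),xs.argmax();a=onz(w,xs[i],ys[i],.006);b=onz(w,xs[j],ys[j],.006)
d=a-b;print("line len",np.linalg.norm(d),"dir",np.degrees(np.arctan2(d[1],d[0])))
# knob circle dark
g0=cv2.cvtColor(w["image"],cv2.COLOR_RGB2GRAY)
print(cv2.HoughCircles(cv2.GaussianBlur(g0,(3,3),0)[115:195,215:295],cv2.HOUGH_GRADIENT,1,20,param1=100,param2=10,minRadius=12,maxRadius=22))
k=onz(w,254.5,153.5,.09);d=k-g;print("knob",k.round(4),np.linalg.norm(d),np.degrees(np.arctan2(d[1],d[0])))
print("knob top",onz(t,229.7,230.8,.09).round(4))
bl=cv2.inRange(hsv,(105,120,50),(130,255,255));ys,xs=np.nonzero(bl[120:240,270:370]);P=np.array([onz(w,x+270,y+120,.035)[:2] for x,y in zip(xs,ys)])
print("blue dir",len(P),P.mean(0),np.degrees(np.arctan2(*cv2.fitLine(P.astype(np.float32),2,0,.01,.01).ravel()[1::-1])))
m=cv2.inRange(hsv,(45,100,50),(80,255,255))[:100,100:220];ys,xs=np.nonzero(m);print("jar",onz(w,xs.mean()+100,ys.mean(),.075).round(4))
E
python3 m2.py
```

```text
39 332 349 189 199
green [ 0.5514 -0.0014  0.006 ]
line len 0.03264868110562329 dir 108.32757245652815
[[[40.5 38.5 18. ]
  [60.5 31.5 18. ]
  [43.5 18.5 16.9]
  [58.5 59.5 14.5]]]
knob [0.5064 0.1466 0.09  ] 0.17605768838615965 106.88428044106169
knob top [0.508  0.1451 0.09  ]
blue dir 691 [0.54104779 0.04450617] 16.83705
jar [0.5238 0.3279 0.075 ]
```

Everything agrees: knob at (0.5065, 0.1465), lane yaw 16.9° and lane_mid near (0.557, -0.021). The visible line is 33 mm long because the pad hides the rest. Next I go to the knob.

```bash
python3 -c "
from h import *
go(.507,.1462,.062)"
```

```text
t 2.32 pos [0.5011 0.1017 0.3304] ydir -43.9 q1 5.7 q6 49.6 tilt -1.0000
shift cm [ 3.63 -2.65 26.84] roll None
```

Call:
play_rows:
  targets: [3.63, -2.65, 4, 0, 3.63, -2.65, 8, 0, 3.63, -2.65, 12, 0, 3.63, -2.65, 16, 0, 3.63, -2.65, 20, 0, 3.63, -2.65, 23.5, 0, 3.63, -2.65, 25.5, 0, 3.63, -2.65, 26.8, 0]

```text
t: 2.98
tool_pos: [0.5043, 0.1457, 0.0582]
orientation: [-2.889, -1.23, 0.01]
force: [-0.3, 0.2, 0.3]
opening: 0.0931
gripper_force: 0.0
```

Call:
play_rows:
  targets: [0, 0, 0, 0, 0, 0, 0, 0, 0, 0, 0, 0, 0, 0, 0, 0, 0, 0, 0, 0, 0, 0, 0, 0]
  grip: 4.8
  grip_force: 25

```text
t: 3.48
tool_pos: [0.5084, 0.1464, 0.0641]
orientation: [2.893, 1.225, 0.003]
force: [-0.1, 0.0, 0.4]
opening: 0.0576
gripper_force: 0.0
```

```bash
python3 -c "
from h import *
go(.507,.1462,.062);s=read_state();print(s['force'],s['wrist_torque'],s['opening'])
w=cam('wrist');save(w,'w2')"
```

```text
t 3.48 pos [0.5084 0.1464 0.0641] ydir -44.1 q1 10.5 q6 54.6 tilt -1.0000
shift cm [-0.11 -0.09  0.21] roll None
[-0.0572573   0.00745778  0.40198606] [-0.02420317  0.19728617 -0.02060231] 0.05756078089156437
```

View pics/w2.png

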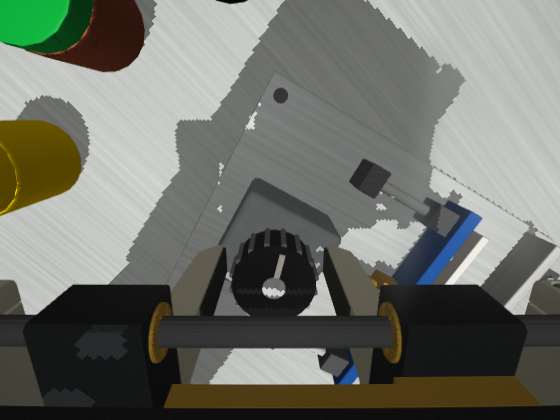

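The knob sits centred between the fingers, at column 274. I close on it.

Call:
play_rows:
  targets: [0, 0, 0, 0, 0, 0, 0, 0, 0, 0, 0, 0, 0, 0, 0, 0, 0, 0, 0, 0]
  grip: 4.0
  grip_force: 40

```text
t: 3.95
tool_pos: [0.5077, 0.1464, 0.0632]
orientation: [-2.893, -1.224, -0.001]
force: [-1.9, 1.0, 7.0]
opening: 0.0432
gripper_force: 40.0
```

```bash
python3 -c "
from h import *
go(.507,.1462,.062);s=read_state();print(s['force'],s['wrist_torque'],s['opening'],s['gripper_force'])"
```

```text
t 3.95 pos [0.5077 0.1464 0.0632] ydir -44.1 q1 10.5 q6 54.6 tilt -1.0000
shift cm [-0.06 -0.03  0.12] roll None
[-1.85539593  1.0062867   7.03861878] [ 0.09779166  0.50416292 -0.03689322] 0.0432488248663942 40.00153720378876
```

Call:
play_rows:
  targets: [0, 0, 0, -6, 0, 0, 0, -12, 0, 0, 0, -18, 0, 0, 0, -24, 0, 0, 0, -30, 0, 0, 0, -36, 0, 0, 0, -42, 0, 0, 0, -48]

```text
t: 4.62
tool_pos: [0.5062, 0.1469, 0.0631]
orientation: [-2.138, -2.299, 0.002]
force: [-10.0, 3.4, 11.9]
opening: 0.0432
gripper_force: 40.0
```

Call:
play_rows:
  targets: [0, 0, 0, -6, 0, 0, 0, -12, 0, 0, 0, -18, 0, 0, 0, -24, 0, 0, 0, -30, 0, 0, 0, -36, 0, 0, 0, -42, 0, 0, 0, -48]

```text
t: 5.28
tool_pos: [0.5049, 0.1462, 0.063]
orientation: [-1.017, -2.967, 0.004]
force: [-16.2, -1.9, 18.5]
opening: 0.0434
gripper_force: 40.0
```

```bash
python3 -c "
from h import *
go(.507,.1462,.062);s=read_state();print(s['force'],s['wrist_torque'],s['opening'],s['gripper_force'])"
```

```text
t 5.28 pos [0.5049 0.1462 0.063 ] ydir 52.2 q1 10.5 q6 -41.6 tilt -1.0000
shift cm [-0.16  0.13  0.1 ] roll None
[-16.19848817  -1.86606907  18.45744833] [-0.28576585  3.07684328 -0.24920563] 0.043361914050238745 40.00252425670624
```

Call:
play_rows:
  targets: [0, 0, 0, -6, 0, 0, 0, -11, 0, 0, 0, -14, 0, 0, 0, -14, 0, 0, 0, -14]

```text
t: 5.7
tool_pos: [0.5047, 0.1458, 0.063]
orientation: [-0.655, -3.067, 0.004]
force: [-17.7, -2.4, 19.2]
opening: 0.0436
gripper_force: 40.0
```

```bash
python3 -c "
from h import *
go(.507,.1462,.062);s=read_state();print(s['force'],s['wrist_torque'],s['opening'],s['gripper_force'])
t=cam('top');cv2.imwrite('pics/top1.png',cv2.resize(t['image'][170:290,190:330],None,fx=4,fy=4,interpolation=2)[:,:,::-1])"
```

```text
t 5.70 pos [0.5047 0.1458 0.063 ] ydir 65.9 q1 10.5 q6 -55.4 tilt -1.0000
shift cm [-0.19  0.13  0.1 ] roll None
[-17.69449369  -2.44106126  19.21748879] [-0.53966127  3.20632407 -0.28131443] 0.043566423624062794 40.005138516426086
```

Call:
play_rows:
  targets: [0, 0, 0, 0, 0, 0, 0, 0, 0, 0, 0, 0, 0, 0, 0, 0]
  grip: 9.3

```text
t: 6.08
tool_pos: [0.5075, 0.1462, 0.0625]
orientation: [0.657, 3.072, -0.0]
force: [0.5, 0.3, -0.2]
opening: 0.0654
gripper_force: 0.0
```

Call:
play_rows:
  targets: [0, 0, -4, 0, 0, 0, -8, 0, 0, 0, -12, 0, 0, 0, -16, 0, 0, 0, -18, 0, 0, 0, -18, 0, 0, 0, -18, 0]

```text
t: 6.67
tool_pos: [0.5086, 0.1464, 0.2443]
orientation: [0.656, 3.069, 0.002]
force: [-0.5, 0.5, -0.9]
opening: 0.0932
gripper_force: 0.0
```

```bash
python3 -c "
from h import *
import pickle
go(.523,.327,.2,56)
t=cam('top');w=cam('wrist');pickle.dump((t,w),open('c2.pkl','wb'))
print(proj(w,[.55,0,.006]))
a=cv2.resize(t['image'][170:290,190:330],(560,480),interpolation=2)
cv2.imwrite('pics/c2.png',cv2.resize(np.hstack([cv2.resize(a,(490,420)),w['image']]),(800,320))[:,:,::-1])"
```

```text
t 6.67 pos [0.5086 0.1464 0.2443] ydir 65.9 q1 10.5 q6 -55.4 tilt -1.0000
shift cm [ 6.08 17.06  4.45] roll 9.9
[192.14682256 248.71903383]
```

View pics/c2.png

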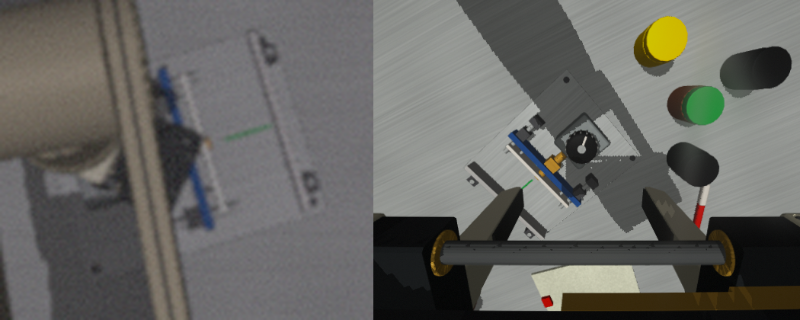

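The pad has moved back. In the combined picture, pad face (208,143) and rail face (275,125) bound the lane, and the green lid is at (703,105). I'll check the gap and the jar position.

```bash
python3 -c "
from h import *
import pickle
t,w=pickle.load(open('c2.pkl','rb'))
a=onz(t,268,223.6,.035);b=onz(t,293.1,216.9,.035);u=np.array([-.2899,.9571,0]);print('gap',(a-b)@u)
L=np.array([.5572,-.021,0]);print((a-L)@u,(b-L)@u)
hsv=cv2.cvtColor(w['image'],cv2.COLOR_RGB2HSV)
for lo,hi,n in(((45,100,50),(80,255,255),'green'),((22,150,60),(35,255,255),'yellow'),((105,130,50),(130,255,255),'blue')):
    m=cv2.morphologyEx(cv2.inRange(hsv,lo,hi),cv2.MORPH_OPEN,np.ones((3,3)))
    k,_,st,ce=cv2.connectedComponentsWithStats(m)
    for i in range(1,k):
        if st[i,4]>150: print(n,ce[i],st[i],onz(w,*ce[i],.077 if n!='blue' else .035),(onz(w,*ce[i],.035)-L)@u)
"
```

```text
gap 0.07009061503738268
0.0714069982437749 0.0013163832063922114
green [433.90381827 138.0381827 ] [ 405  114   56   50 2069] [0.52236051 0.32590704 0.077     ] 0.3565325435285873
yellow [377.34948605  54.92628488] [ 342   21   71   67 3405] [0.42191973 0.29692063 0.077     ] 0.35808171371194475
blue [223.16829533 221.15309446] [178 174  94  97 921] [0.52408951 0.0679464  0.035     ] 0.09472933458108851
```

Call:
play_rows:
  targets: [6.0, 17.0, 0, 10, 6.0, 17.0, 0, 10, 6.0, 17.0, 0, 10, 6.0, 17.0, 0, 10, 6.0, 17.0, 0, 10, 6.0, 17.0, 2, 10, 6.0, 17.0, 4, 10, 6.0, 17.0, 4, 10]
  grip: 8.2

```text
t: 7.43
tool_pos: [0.5188, 0.3248, 0.195]
orientation: [-0.918, -2.996, 0.012]
force: [-0.6, -0.4, -1.7]
opening: 0.0823
gripper_force: 0.0
```

Call:
play_rows:
  targets: [0, 0, 2, 0, 0, 0, 3, 0, 0, 0, 3, 0, 0, 0, 3, 0]

```text
t: 7.77
tool_pos: [0.5215, 0.3252, 0.1718]
orientation: [-0.922, -3.001, 0.003]
force: [0.6, -0.1, -0.6]
opening: 0.0822
gripper_force: 0.0
```

```bash
python3 -c "
from h import *
go(.5225,.3265,.033,56)
w=cam('wrist');save(w,'w3')
hsv=cv2.cvtColor(w['image'],cv2.COLOR_RGB2HSV)
m=cv2.morphologyEx(cv2.inRange(hsv,(45,100,50),(80,255,255)),cv2.MORPH_OPEN,np.ones((3,3)))
k,_,st,ce=cv2.connectedComponentsWithStats(m)
for i in range(1,k):
  if st[i,4]>300: print(ce[i],st[i],onz(w,*ce[i],.077))
"
```

```text
t 7.77 pos [0.5215 0.3252 0.1718] ydir 55.8 q1 27.2 q6 -28.7 tilt -1.0000
shift cm [-0.03  0.19 13.88] roll -0.2
[276.12011474 210.97024023] [ 247  181   59   60 2789] [0.52170875 0.32805131 0.077     ]
```

View pics/w3.png

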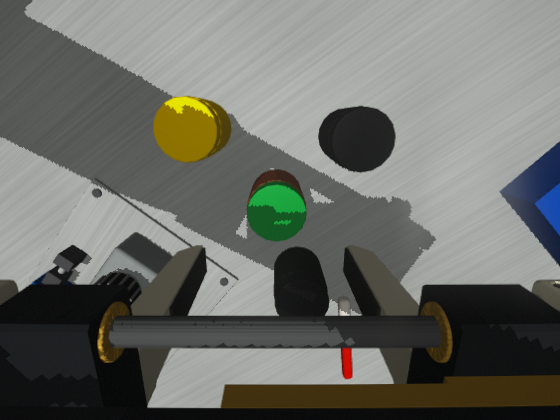

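The jar (lid at 276,211) is centred between the fingers, with clear space on both sides. I descend and grip.

Call:
play_rows:
  targets: [0, 0.2, 3, 0, 0, 0.2, 6, 0, 0, 0.2, 8.5, 0, 0, 0.2, 10.5, 0, 0, 0.2, 12, 0, 0, 0.2, 13, 0, 0, 0.2, 13.6, 0, 0, 0.2, 13.8, 0]

```text
t: 8.48
tool_pos: [0.5235, 0.3276, 0.0348]
orientation: [0.922, 3.003, 0.0]
force: [-0.1, -0.7, -0.2]
opening: 0.0822
gripper_force: 0.0
```

Call:
play_rows:
  targets: [0, 0, 0, 0, 0, 0, 0, 0, 0, 0, 0, 0, 0, 0, 0, 0, 0, 0, 0, 0, 0, 0, 0, 0, 0, 0, 0, 0]
  grip: 5.0
  grip_force: 18

```text
t: 9.07
tool_pos: [0.5238, 0.3276, 0.0357]
orientation: [0.922, 3.003, 0.001]
force: [-2.1, -2.5, 5.5]
opening: 0.0556
gripper_force: 18.0
```

```bash
python3 -c "
from h import *
go(.5225,.3265,.033,56);s=read_state();print(s['force'],s['wrist_torque'],s['opening'],s['gripper_force'])"
```

```text
t 9.07 pos [0.5238 0.3276 0.0357] ydir 55.9 q1 27.3 q6 -28.6 tilt -1.0000
shift cm [ 0.05 -0.16  0.27] roll -0.1
[-2.07987167 -2.54982413  5.47610052] [-0.45729312  0.30587405 -0.02643459] 0.05564269278900631 18.001327514648438
```

Call:
play_rows:
  targets: [0, 0, -1, 0, 0, 0, -3, 0, 0, 0, -6, 0, 0, 0, -9.5, 0, 0, 0, -13, 0, 0, 0, -15, 0, 0, 0, -16, 0, 0, 0, -16, 0]

```text
t: 9.73
tool_pos: [0.5248, 0.3284, 0.1983]
orientation: [0.921, 3.0, 0.006]
force: [0.8, -0.4, -1.3]
opening: 0.0555
gripper_force: 18.0
```

```bash
python3 -c "
from h import *
go(.5471,.0125,.2,16.9);s=read_state();print(s['force'],s['opening'])"
```

```text
t 9.73 pos [0.5248 0.3284 0.1983] ydir 55.9 q1 27.3 q6 -28.6 tilt -1.0000
shift cm [-19.57 -24.9   -0.24] roll 39.0
[ 0.80315265 -0.43979853 -1.31331346] 0.05547709663918032
```

Call:
play_rows:
  targets: [-1.5, -1.8, 0, 4, -4, -5, 0, 10, -6.5, -8.5, 0, 16, -9, -12, 0, 22, -11.5, -15, 0, 28, -14, -18, 0, 34, -16.5, -21, 0, 39, -18.5, -23.5, 0, 39]

```text
t: 10.4
tool_pos: [0.5431, 0.0266, 0.192]
orientation: [-1.878, -2.515, 0.004]
force: [0.1, 0.2, -2.4]
opening: 0.0555
gripper_force: 18.0
```

Call:
play_rows:
  targets: [-0.6, -1.3, 0, 0, -0.8, -1.5, 0, 0, -0.8, -1.5, 0, 0, -0.8, -1.5, 0, 0, -0.8, -1.5, 0, 0]

```text
t: 10.82
tool_pos: [0.5325, 0.0184, 0.194]
orientation: [-1.869, -2.524, 0.0]
force: [0.5, -0.3, -2.6]
opening: 0.0554
gripper_force: 18.0
```

```bash
python3 -c "
from h import *
go(.5471,.0125,.0425,16.9);s=read_state();print(s['force'],s['opening'])
c=cam('scene');cv2.imwrite('pics/s4.png',cv2.resize(c['image'][130:270,200:400],(800,560),interpolation=2)[:,:,::-1])"
```

```text
t 10.82 pos [0.5325 0.0184 0.194 ] ydir 16.9 q1 -3.6 q6 -20.5 tilt -1.0000
shift cm [-1.    1.24 15.15] roll 0.0
[ 0.49909144 -0.25790637 -2.57279536] 0.05536099226784289
```

View pics/s4.png

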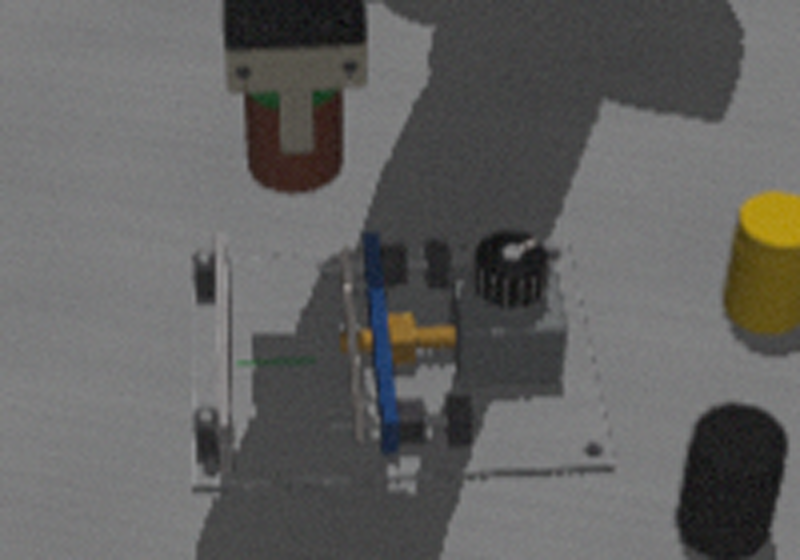

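The jar hangs upright in the gripper and the lane is clear, with the green line at (275,361). I correct sideways, descend part way, check, then set it down.

Call:
play_rows:
  targets: [-1.0, 1.24, 3, 0, -1.0, 1.24, 6, 0, -1.0, 1.24, 8.5, 0, -1.0, 1.24, 10, 0, -1.0, 1.24, 10, 0, -1.0, 1.24, 10, 0]

```text
t: 11.37
tool_pos: [0.5467, 0.0122, 0.094]
orientation: [-1.869, -2.523, 0.002]
force: [0.2, 0.1, -1.2]
opening: 0.0556
gripper_force: 18.0
```

```bash
python3 -c "
from h import *
go(.5471,.0125,.0425,16.9)
t=cam('top');hsv=cv2.cvtColor(t['image'],cv2.COLOR_RGB2HSV)
c=cam('scene')
s=c['image'];b=s[130:270,200:400]
cv2.imwrite('pics/s5.png',cv2.resize(b,(800,560),interpolation=2)[:,:,::-1])"
```

```text
t 11.37 pos [0.5467 0.0122 0.094 ] ydir 16.9 q1 -4.1 q6 -21.0 tilt -1.0000
shift cm [0.01 0.06 5.15] roll 0.0
```

View pics/s5.png

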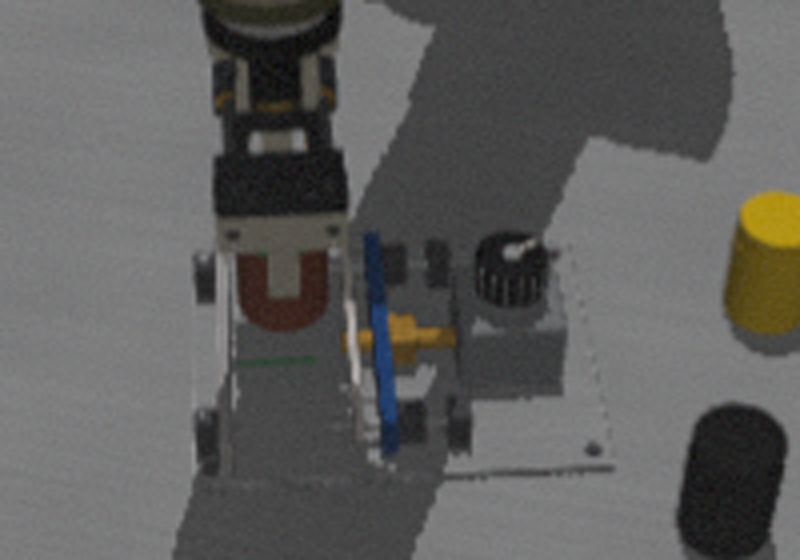

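The jar at columns 237–328 sits between rail (228) and pad (348). I lower it.

Call:
play_rows:
  targets: [0, 0, 1.5, 0, 0, 0, 3, 0, 0, 0, 4, 0, 0, 0, 4.7, 0, 0, 0, 4.9, 0, 0, 0, 5.0, 0, 0, 0, 5.0, 0, 0, 0, 5.0, 0]

```text
t: 12.13
tool_pos: [0.548, 0.0112, 0.0456]
orientation: [1.871, 2.522, 0.001]
force: [-0.3, 0.4, -1.9]
opening: 0.0559
gripper_force: 18.0
```

Call:
play_rows:
  targets: [0, 0, 0.1, 0, 0, 0, 0.15, 0, 0, 0, 0.15, 0]

```text
t: 12.38
tool_pos: [0.5475, 0.0112, 0.0434]
orientation: [1.871, 2.523, 0.0]
force: [-0.8, -0.2, -1.1]
opening: 0.056
gripper_force: 18.0
```

Call:
play_rows:
  targets: [0, 0, 0.1, 0, 0, 0, 0.15, 0, 0, 0, 0.15, 0]

```text
t: 12.63
tool_pos: [0.5474, 0.0112, 0.0417]
orientation: [-1.872, -2.523, 0.0]
force: [-0.3, -0.0, -1.6]
opening: 0.0558
gripper_force: 18.0
```

Call:
play_rows:
  targets: [0, 0, 0.05, 0, 0, 0, 0.1, 0, 0, 0, 0.1, 0, 0, 0, 0.1, 0]

```text
t: 12.97
tool_pos: [0.5474, 0.0112, 0.0417]
orientation: [-1.871, -2.523, 0.0]
force: [-4.7, 0.7, 7.0]
opening: 0.0556
gripper_force: 18.0
```

Contact with the floor at the expected height (0.0417). I release and lift.

Call:
play_rows:
  targets: [0, 0, 0, 0, 0, 0, 0, 0, 0, 0, 0, 0, 0, 0, 0, 0, 0, 0, 0, 0, 0, 0, 0, 0]
  grip: 8.5

```text
t: 13.47
tool_pos: [0.5474, 0.0112, 0.0407]
orientation: [-1.872, -2.523, 0.0]
force: [-0.5, 0.0, 0.3]
opening: 0.0847
gripper_force: 0.0
```

Call:
play_rows:
  targets: [0, 0, -1, 0, 0, 0, -3, 0, 0, 0, -6, 0, 0, 0, -9, 0, 0, 0, -12, 0, 0, 0, -15, 0, 0, 0, -18, 0, 0, 0, -20, 0]

```text
t: 14.13
tool_pos: [0.5483, 0.0112, 0.2453]
orientation: [1.869, 2.52, 0.004]
force: [0.5, -0.5, 1.3]
opening: 0.085
gripper_force: 0.0
```

```bash
python3 -c "
from h import *
import pickle
go(.5065,.1462,.25,-30)
w=cam('wrist');c=cam('scene');pickle.dump((w,c),open('c6.pkl','wb'))
b=cv2.resize(c['image'][130:270,200:400],(400,280),interpolation=2)
cv2.imwrite('pics/s6.png',np.hstack([b,cv2.resize(w['image'],(373,280))])[:,:,::-1])"
```

```text
t 14.13 pos [0.5483 0.0112 0.2453] ydir 16.9 q1 -4.2 q6 -21.1 tilt -1.0000
shift cm [14.13 -0.08 -0.49] roll 46.9
```

View pics/s6.png

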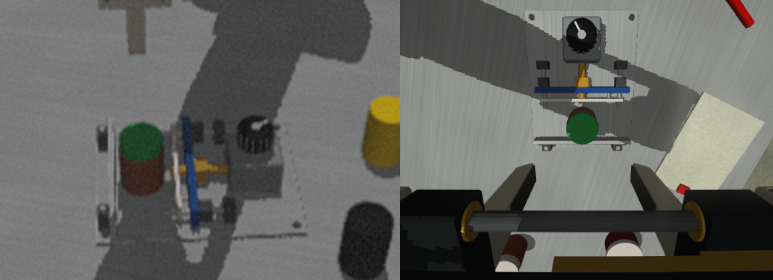

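The jar stands upright in the lane at the mark, released. Pose drift during the first turn puts the knob axis at about (0.5064, 0.1450). Now back to the knob for closing.

```bash
python3 -c "
from h import *
go(.5064,.1450,.245,16.9)"
```

```text
t 14.23 pos [0.5498 0.0111 0.2469] ydir 16.9 q1 -4.2 q6 -21.1 tilt -1.0000
shift cm [14.08 -0.27  0.14] roll -0.0
```

Call:
play_rows:
  targets: [3, -0.1, 0, 0, 6.5, -0.2, 0, 0, 10, -0.2, 0, 0, 13, -0.2, 0, 0, 14, -0.2, 4, 0, 14, -0.2, 8, 0, 14, -0.2, 11, 0, 14, -0.2, 11, 0]

```text
t: 14.9
tool_pos: [0.4992, 0.144, 0.1229]
orientation: [-1.865, -2.517, 0.015]
force: [-1.0, -1.0, -1.5]
opening: 0.0851
gripper_force: 0.0
```

Call:
play_rows:
  targets: [0, 0, 0, 0, 0, 0, 0, 0, 0, 0, 0, 0, 0, 0, 0, 0]

```text
t: 15.23
tool_pos: [0.5067, 0.1447, 0.1336]
orientation: [1.87, 2.52, 0.005]
force: [0.3, -0.6, -0.8]
opening: 0.0848
gripper_force: 0.0
```

```bash
python3 -c "
from h import *
go(.5064,.1450,.0625,16.9)"
```

```text
t 15.23 pos [0.5067 0.1447 0.1336] ydir 16.8 q1 10.4 q6 -6.5 tilt -1.0000
shift cm [ 0.04 -0.05  7.11] roll -0.1
```

Call:
play_rows:
  targets: [0, 0, 2, 0, 0, 0, 4, 0, 0, 0, 5.5, 0, 0, 0, 6.5, 0, 0, 0, 7.1, 0, 0, 0, 7.1, 0, 0, 0, 7.1, 0, 0, 0, 7.1, 0]

```text
t: 15.9
tool_pos: [0.5059, 0.1448, 0.0611]
orientation: [1.871, 2.522, 0.002]
force: [-0.9, 0.0, -0.2]
opening: 0.0848
gripper_force: 0.0
```

Call:
play_rows:
  targets: [0, 0, 0, 0, 0, 0, 0, 0, 0, 0, 0, 0, 0, 0, 0, 0, 0, 0, 0, 0, 0, 0, 0, 0, 0, 0, 0, 0, 0, 0, 0, 0]
  grip: 4.0
  grip_force: 40

```text
t: 16.57
tool_pos: [0.5058, 0.1449, 0.0601]
orientation: [1.871, 2.522, 0.003]
force: [4.8, 1.0, -2.5]
opening: 0.043
gripper_force: 40.0
```

```bash
cat > st.py <<'E'
from h import *
go(.5064,.145,.0625);s=read_state()
# torque about tool axis, clockwise positive; also corrected to the knob axis at (.5064,.1450)
f,m,p=s['force'],s['wrist_torque'],s['tool_pos']
r=p-np.array([.5064,.145,p[2]])
print("F",f.round(2),"M",m.round(3),"Mz about axis %.3f"%(m[2]+r[0]*f[1]-r[1]*f[0]),s['opening'].round(4),s['gripper_force'])
E
python3 st.py
```

```text
t 16.57 pos [0.5058 0.1449 0.0601] ydir 16.9 q1 10.4 q6 -6.5 tilt -1.0000
shift cm [-0.01  0.06 -0.24] roll NoneTraceback (most recent call last):
  File "st.py", line 6, in <module>
    print("F",f.round(2),"M",m.round(3),"Mz about axis %.3f"%(m[2]+r[0]*f[1]-r[1]*f[0]),s['opening'].round(4),s['gripper_force'])
                                                                                        ^^^^^^^^^^^^^^^^^^
AttributeError: 'float' object has no attribute 'round'
```

```bash
sed -i "s/s\['opening'\].round(4)/round(s['opening'],4)/" st.py; python3 st.py
```

```text
t 16.57 pos [0.5058 0.1449 0.0601] ydir 16.9 q1 10.4 q6 -6.5 tilt -1.0000
shift cm [-0.01  0.06 -0.24] roll None
F [ 4.79  0.99 -2.5 ] M [ 0.281 -0.666 -0.012] Mz about axis -0.012 0.043 39.99892294406891
```

Call:
play_rows:
  targets: [0, 0, 0, 4, 0, 0, 0, 8, 0, 0, 0, 12, 0, 0, 0, 16, 0, 0, 0, 16, 0, 0, 0, 16]

```text
t: 17.07
tool_pos: [0.5058, 0.145, 0.0601]
orientation: [2.204, 2.237, 0.003]
force: [4.1, 1.2, -2.0]
opening: 0.0438
gripper_force: 40.0
```

```bash
python3 st.py
```

```text
t 17.07 pos [0.5058 0.145  0.0601] ydir 0.8 q1 10.4 q6 9.6 tilt -1.0000
shift cm [ 0.    0.06 -0.24] roll None
F [ 4.14  1.18 -1.96] M [ 0.252 -0.674 -0.022] Mz about axis -0.022 0.0438 39.99907851219177
```

Call:
play_rows:
  targets: [0, 0, 0, 5, 0, 0, 0, 10, 0, 0, 0, 15, 0, 0, 0, 20, 0, 0, 0, 25, 0, 0, 0, 25, 0, 0, 0, 25]

```text
t: 17.65
tool_pos: [0.5059, 0.145, 0.0601]
orientation: [2.637, 1.707, 0.003]
force: [4.6, 2.8, -2.8]
opening: 0.0436
gripper_force: 40.0
```

```bash
python3 st.py
```

```text
t 17.65 pos [0.5059 0.145  0.0601] ydir -24.2 q1 10.4 q6 34.5 tilt -1.0000
shift cm [ 0.02  0.05 -0.24] roll None
F [ 4.64  2.76 -2.75] M [ 0.372 -0.706  0.217] Mz about axis 0.215 0.0436 39.99908745288849
```

Call:
play_rows:
  targets: [0, 0, 0, 3, 0, 0, 0, 6, 0, 0, 0, 9, 0, 0, 0, 12, 0, 0, 0, 12, 0, 0, 0, 12]

```text
t: 18.15
tool_pos: [0.5059, 0.145, 0.0601]
orientation: [2.801, 1.423, 0.004]
force: [5.8, 2.2, -3.3]
opening: 0.0434
gripper_force: 40.0
```

```bash
python3 st.py
```

```text
t 18.15 pos [0.5059 0.145  0.0601] ydir -36.1 q1 10.4 q6 46.5 tilt -1.0000
shift cm [ 0.03  0.04 -0.24] roll None
F [ 5.8   2.18 -3.32] M [ 0.406 -0.668  0.189] Mz about axis 0.188 0.0434 39.999133944511414
```

Call:
play_rows:
  targets: [0, 0, 0, 3, 0, 0, 0, 6, 0, 0, 0, 9, 0, 0, 0, 9, 0, 0, 0, 9]

```text
t: 18.57
tool_pos: [0.5059, 0.145, 0.0601]
orientation: [2.904, 1.199, 0.004]
force: [4.9, 2.0, -2.9]
opening: 0.0435
gripper_force: 40.0
```

```bash
python3 st.py
```

```text
t 18.57 pos [0.5059 0.145  0.0601] ydir -45.1 q1 10.4 q6 55.5 tilt -1.0000
shift cm [ 0.03  0.04 -0.24] roll None
F [ 4.92  2.01 -2.86] M [ 0.337 -0.73   0.246] Mz about axis 0.245 0.0435 39.999128580093384
```

Call:
play_rows:
  targets: [0, 0, 0, 2, 0, 0, 0, 4, 0, 0, 0, 6, 0, 0, 0, 6, 0, 0, 0, 6]

```text
t: 18.98
tool_pos: [0.5059, 0.1451, 0.0601]
orientation: [2.963, 1.045, 0.004]
force: [4.8, 1.6, -3.2]
opening: 0.0437
gripper_force: 40.0
```

```bash
python3 st.py
```

```text
t 18.98 pos [0.5059 0.1451 0.0601] ydir -51.1 q1 10.4 q6 61.5 tilt -1.0000
shift cm [ 0.03  0.03 -0.24] roll None
F [ 4.82  1.65 -3.24] M [ 0.464 -0.749  0.223] Mz about axis 0.222 0.0437 39.99899446964264
```

Call:
play_rows:
  targets: [0, 0, 0, 2, 0, 0, 0, 4, 0, 0, 0, 4, 0, 0, 0, 4]

```text
t: 19.32
tool_pos: [0.5059, 0.1451, 0.0601]
orientation: [-2.997, -0.941, -0.004]
force: [6.3, 1.5, -4.0]
opening: 0.0437
gripper_force: 40.0
```

```bash
python3 st.py; python3 -c "
from h import *
import pickle
pickle.dump((cam('scene'),cam('wrist'),cam('top')),open('c7.pkl','wb'))"
```

```text
t 19.32 pos [0.5059 0.1451 0.0601] ydir -55.1 q1 10.4 q6 65.5 tilt -1.0000
shift cm [ 0.04  0.03 -0.24] roll None
F [ 6.3   1.53 -3.98] M [ 0.481 -0.707  0.228] Mz about axis 0.227 0.0437 39.99897301197052
```

```bash
cat > st2.py <<'E'
from h import *
a=[]
for i in range(8):
    eyes.read_camera("wrist"); s=read_state(); a.append(s['wrist_torque'][2])
q=np.degrees(s['q']);print("t %.2f q6 %.2f Mz %.4f +- %.4f"%(s['t'],q[5],np.mean(a),np.std(a)/8**.5))
E
python3 st2.py
```

```text
t 19.87 q6 65.51 Mz 0.2383 +- 0.0100
```

Call:
play_rows:
  targets: [0, 0, 0, 2, 0, 0, 0, 4, 0, 0, 0, 4, 0, 0, 0, 4]

```text
t: 20.2
tool_pos: [0.5059, 0.1451, 0.0601]
orientation: [-3.028, -0.836, -0.004]
force: [5.4, 1.5, -3.0]
opening: 0.0435
gripper_force: 40.0
```

```bash
python3 st2.py
```

```text
t 20.60 q6 69.51 Mz 0.2612 +- 0.0097
```

Call:
play_rows:
  targets: [0, 0, 0, 2, 0, 0, 0, 4, 0, 0, 0, 4, 0, 0, 0, 4]

```text
t: 20.93
tool_pos: [0.506, 0.1451, 0.0601]
orientation: [-3.055, -0.73, -0.004]
force: [4.6, 2.2, -2.8]
opening: 0.0433
gripper_force: 40.0
```

```bash
python3 st2.py
```

```text
t 21.33 q6 73.51 Mz 0.2441 +- 0.0047
```

Call:
play_rows:
  targets: [0, 0, 0, 2, 0, 0, 0, 4, 0, 0, 0, 4, 0, 0, 0, 4]

```text
t: 21.67
tool_pos: [0.506, 0.1451, 0.0601]
orientation: [-3.079, -0.623, -0.004]
force: [5.2, 1.5, -3.3]
opening: 0.0435
gripper_force: 40.0
```

```bash
python3 st2.py
```

```text
t 22.07 q6 77.51 Mz 0.2416 +- 0.0039
```

Call:
play_rows:
  targets: [0, 0, 0, 2, 0, 0, 0, 4, 0, 0, 0, 4, 0, 0, 0, 4]

```text
t: 22.4
tool_pos: [0.506, 0.1451, 0.0601]
orientation: [-3.099, -0.515, -0.004]
force: [4.8, 0.6, -2.8]
opening: 0.0435
gripper_force: 40.0
```

```bash
python3 st2.py
```

```text
t 22.80 q6 81.51 Mz 0.2580 +- 0.0097
```

Call:
play_rows:
  targets: [0, 0, 0, 2, 0, 0, 0, 4, 0, 0, 0, 4, 0, 0, 0, 4]

```text
t: 23.13
tool_pos: [0.506, 0.1451, 0.0601]
orientation: [-3.115, -0.406, -0.004]
force: [6.4, 1.2, -3.7]
opening: 0.0433
gripper_force: 40.0
```

```bash
python3 st2.py
cat > m7.py <<'E'
from h import *
import pickle,sys
L=np.array([.5572,-.021,0]);u=np.array([-.2899,.9571,0])
def meas(cs):
    for c in cs:
        hsv=cv2.cvtColor(c['image'],cv2.COLOR_RGB2HSV)
        for lo,hi,n,z in(((45,90,40),(85,255,255),'green',.08),((105,120,40),(130,255,255),'blue',.035)):
            m=cv2.morphologyEx(cv2.inRange(hsv,lo,hi),cv2.MORPH_OPEN,np.ones((3,3)))
            k,_,st,ce=cv2.connectedComponentsWithStats(m)
            for i in range(1,k):
                P=onz(c,*ce[i],z)
                if st[i,4]>60 and np.linalg.norm(P[:2]-L[:2])<.14: print(c['image'].shape,n,st[i,4],"lane-y %.4f x %.4f"%((P-L)@u,(P-L)@np.array([.957,.29,0])))
print("before");meas(pickle.load(open('c7.pkl','rb')))
n=(cam('scene'),cam('wrist'),cam('top'));pickle.dump(n,open('c8.pkl','wb'));print("now");meas(n)
E
python3 m7.py
```

```text
t 23.53 q6 85.51 Mz 0.2468 +- 0.0073
before
(420, 560, 3) green 336 lane-y 0.0353 x 0.0028
(420, 560, 3) blue 104 lane-y 0.0844 x -0.0314
(420, 560, 3) blue 77 lane-y 0.0844 x 0.0650
(420, 560, 3) green 1203 lane-y 0.0506 x 0.0222
(420, 560, 3) green 808 lane-y 0.0299 x -0.0144
(420, 560, 3) blue 1555 lane-y 0.0819 x 0.0459
(420, 560, 3) green 315 lane-y 0.0349 x -0.0007
now
(420, 560, 3) green 327 lane-y 0.0299 x 0.0024
(420, 560, 3) blue 172 lane-y 0.0789 x 0.0024
(420, 560, 3) green 5297 lane-y 0.0435 x 0.0072
(420, 560, 3) blue 2052 lane-y 0.0767 x 0.0190
(420, 560, 3) green 319 lane-y 0.0295 x -0.0010
```

The jar has slid with the pad to lane y ≈ 29.7 mm, so rail contact is close. I use smaller steps.

Call:
play_rows:
  targets: [0, 0, 0, 2, 0, 0, 0, 4, 0, 0, 0, 4, 0, 0, 0, 4]

```text
t: 24.02
tool_pos: [0.506, 0.1451, 0.0601]
orientation: [-3.127, -0.297, -0.004]
force: [4.9, 2.4, -3.4]
opening: 0.0434
gripper_force: 40.0
```

```bash
sed -i 's/range(8)/range(14)/;s/8\*\*/14**/' st2.py; python3 st2.py;python3 m7.py|sed -n '/now/,$p'
```

```text
t 24.72 q6 89.51 Mz 0.2588 +- 0.0063
now
(420, 560, 3) green 329 lane-y 0.0286 x 0.0026
(420, 560, 3) blue 169 lane-y 0.0780 x 0.0046
(420, 560, 3) green 5487 lane-y 0.0423 x 0.0061
(420, 560, 3) blue 2427 lane-y 0.0761 x 0.0210
(420, 560, 3) green 318 lane-y 0.0292 x -0.0011
```

Call:
play_rows:
  targets: [0, 0, 0, 2, 0, 0, 0, 4, 0, 0, 0, 4, 0, 0, 0, 4]

```text
t: 25.2
tool_pos: [0.506, 0.1451, 0.0601]
orientation: [-3.135, -0.188, -0.004]
force: [5.5, 1.5, -4.9]
opening: 0.0436
gripper_force: 40.0
```

```bash
python3 st2.py;python3 m7.py|sed -n '/now/,$p'
```

```text
t 25.90 q6 93.51 Mz 0.2975 +- 0.0054
now
(420, 560, 3) green 326 lane-y 0.0285 x 0.0025
(420, 560, 3) blue 180 lane-y 0.0768 x 0.0062
(420, 560, 3) green 5866 lane-y 0.0418 x 0.0049
(420, 560, 3) blue 2862 lane-y 0.0752 x 0.0242
(420, 560, 3) green 316 lane-y 0.0290 x -0.0008
```

Call:
play_rows:
  targets: [0, 0, 0, 2, 0, 0, 0, 4, 0, 0, 0, 5, 0, 0, 0, 5]

```text
t: 26.38
tool_pos: [0.506, 0.1451, 0.0601]
orientation: [-3.14, -0.05, -0.004]
force: [6.7, 1.9, -3.4]
opening: 0.0433
gripper_force: 40.0
```

```bash
python3 st2.py;python3 m7.py|sed -n '/now/,$p'
```

```text
t 27.08 q6 98.51 Mz 0.3169 +- 0.0076
now
(420, 560, 3) green 329 lane-y 0.0287 x 0.0026
(420, 560, 3) blue 172 lane-y 0.0757 x 0.0059
(420, 560, 3) green 6047 lane-y 0.0417 x 0.0056
(420, 560, 3) blue 3416 lane-y 0.0744 x 0.0244
(420, 560, 3) blue 64 lane-y 0.0853 x 0.0540
(420, 560, 3) green 317 lane-y 0.0289 x -0.0009
```

Call:
play_rows:
  targets: [0, 0, 0, 2, 0, 0, 0, 4, 0, 0, 0, 4, 0, 0, 0, 4]

```text
t: 27.57
tool_pos: [0.5061, 0.145, 0.0601]
orientation: [-3.14, 0.058, -0.004]
force: [5.4, 2.2, -3.6]
opening: 0.0435
gripper_force: 40.0
```

```bash
sed -i 's/range(14)/range(24)/;s/14\*\*/24**/' st2.py; python3 st2.py;python3 m7.py|sed -n '/now/,$p'
```

```text
t 28.77 q6 102.50 Mz 0.3324 +- 0.0051
now
(420, 560, 3) green 327 lane-y 0.0285 x 0.0025
(420, 560, 3) blue 173 lane-y 0.0746 x 0.0027
(420, 560, 3) green 6045 lane-y 0.0403 x 0.0063
(420, 560, 3) blue 2167 lane-y 0.0740 x 0.0548
(420, 560, 3) blue 80 lane-y 0.0834 x 0.0571
(420, 560, 3) blue 1489 lane-y 0.0727 x -0.0293
(420, 560, 3) green 317 lane-y 0.0290 x -0.0010
```

Torque rose from about 0.24 to about 0.34 Nm, and guide travel past contact is about 3.5 mm, so the pad push is about 6.5 N. I ease the wind-up out of the knob (about 7°), then let go.

Call:
play_rows:
  targets: [0, 0, 0, 1, 0, 0, 0, 1, 0, 0, 0, -1, 0, 0, 0, -3, 0, 0, 0, -5, 0, 0, 0, -6, 0, 0, 0, -6]

```text
t: 29.5
tool_pos: [0.506, 0.1451, 0.0601]
orientation: [-3.139, -0.108, -0.004]
force: [5.3, 2.1, -3.6]
opening: 0.0433
gripper_force: 40.0
```

```bash
sed -i 's/range(24)/range(10)/;s/24\*\*/10**/' st2.py; python3 st2.py
```

```text
t 30.00 q6 96.52 Mz 0.0571 +- 0.0081
```

Call:
play_rows:
  targets: [0, 0, 0, -1, 0, 0, 0, -1, 0, 0, 0, -1]

```text
t: 30.25
tool_pos: [0.506, 0.1451, 0.0601]
orientation: [-3.138, -0.133, -0.004]
force: [5.1, 1.1, -3.7]
opening: 0.0433
gripper_force: 40.0
```

Call:
play_rows:
  targets: [0, 0, 0, 0, 0, 0, 0, 0, 0, 0, 0, 0, 0, 0, 0, 0, 0, 0, 0, 0, 0, 0, 0, 0]
  grip: 8.5

```text
t: 30.75
tool_pos: [0.5047, 0.1446, 0.0597]
orientation: [3.139, 0.134, -0.0]
force: [-0.0, -0.3, -0.4]
opening: 0.0788
gripper_force: 0.0
```

Call:
play_rows:
  targets: [0, 0, -2, 0, 0, 0, -4, 0, 0, 0, -7, 0, 0, 0, -10, 0, 0, 0, -12, 0, 0, 0, -12, 0, 0, 0, -12, 0, 0, 0, -12, 0]

```text
t: 31.42
tool_pos: [0.5044, 0.1445, 0.1788]
orientation: [3.139, 0.133, -0.002]
force: [0.1, 0.5, 0.5]
opening: 0.0848
gripper_force: 0.0
```

```bash
python3 st.py; python3 m7.py|sed -n '/now/,$p'
```

```text
t 31.42 pos [0.5044 0.1445 0.1788] ydir -85.1 q1 10.4 q6 95.5 tilt -1.0000
shift cm [ 0.22 -0.03 11.63] roll None
F [0.08 0.51 0.51] M [-0.02   0.202 -0.026] Mz about axis -0.027 0.0848 0.0
now
(420, 560, 3) green 328 lane-y 0.0287 x 0.0024
(420, 560, 3) blue 169 lane-y 0.0744 x 0.0027
(420, 560, 3) green 3028 lane-y 0.0274 x 0.0011
(420, 560, 3) blue 1654 lane-y 0.0734 x 0.0097
(420, 560, 3) green 315 lane-y 0.0290 x -0.0006
```

The guide held (0.0744 against 0.0746 before), the jar is at the rail near x ≈ 0, and the robot is clear. I hand in the job.

```bash
python3 -c "
from plant import workorder
print(workorder.close_job())"
```

```text
the job is handed in; nothing more can be done
None
```

The job is handed in (no verdict was returned): the green-lidded jar stands at the green mark against the rail, and the pad presses it with about 6.5 N by estimate (from knob torque and guide travel). The last drive was clockwise, then I backed the knob off about 8° to relieve wind-up; the guide did not move, and the arm is clear.

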